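Wedge the new door shut

TASK

The small framed door hanging in the fitting stand has to stay fully shut while its latch is marked out. Shut it and jam it there with the wooden wedge: slide the wedge, thin end first and flat on the bench, squarely under the door from the front, beneath the half away from the hinges, and drive it in with taps or a firm push until it sits tight between bench and door and holds by itself. Leave the other things on the bench where they are.

Things in the scene. Friction and masses are not known exactly. Their poses are not given: they have to be found in the camera images.
- stand: Fixed wooden stand holding the door: two posts (front faces at x = 0, y = 102 to 137 mm either side, top 186 mm) on feet that run backwards, a top rail behind the door. Origin on the bench under the middle of the shut door's front face; x points into the doorway, away from the robot, y along the shut door to its free edge, z up. The bench under and behind the door is clear.
- door (a joint): Door angle, rad: 0 fully shut (against the rail), growing as it swings out towards the robot. Framed wooden door 200 mm wide, 20 mm thick, from 16 mm to 186 mm above the bench, so a 16 mm gap is left under it. Upright hinge axis at x = -3, y = -101 mm of the stand; free edge on the stand's +y side (robot's left). No handle; the slightly stiff hinge (0.04 N m) stays where it is left.
- door_free_edge (a point): Point on the door's front face at its free upright edge, 101 mm above the bench; it moves with the door. Its axes are the stand's when the door is shut and turn with it.
- wedge_center (a point): Loose plain wooden wedge lying flat, 180 mm long, 45 mm wide, 6 mm thick at the thin end rising evenly to 34 mm at the thick end, 0.08 to 0.15 kg. The point is midway along and across it, 10 mm above its underside. x points to the thin end (90 mm ahead; thick end 90 mm behind), z up. Not the rectangular 60x90x30 mm offcut near it.
- wedge_tip (a point): Middle of the wedge's thin end, 3 mm above its underside; axes as wedge_center. Slid in square under the shut door, the wedge meets the door's lower front edge when the tip is about 64 mm behind the front face; pushes or taps of about 20 N on the thick end then drive it a few mm further and jam it, and it holds by friction.
- offcut: Bystander: rectangular wooden offcut 60x90x30 mm; origin at the centre of its underside.
- tape_measure: Bystander: tape measure 66x84x36 mm; origin under its centre.
- block_plane: Bystander: small block plane 48x155x54 mm; origin under its centre.
- spray_can: Bystander: spray can, 53 mm across, 188 mm high, standing; origin under its centre.
- glue_bottle: Bystander: glue bottle, 58 mm across, 196 mm high, standing; origin under its centre.
- try_square: Bystander: try square 124x200x16 mm lying flat; origin under its centre.
- screw_jar: Bystander: screw jar, 66 mm across, 86 mm high, standing; origin under its centre.

How it is judged:
By the outcome, as a careful person would: the job done as asked, in the order asked, and still so for the second after the job is handed in, with the robot touching nothing.
It also fails if it takes over 72 s, if anything falls off the work surface, if the arm or the gripper's body presses on something with over 40 N, if the wrist force passes 120 N, or if a joint passes its speed limit or range.

ROBOT

A 7-joint arm with a two-finger parallel gripper is mounted at the origin on a cart in front of the work surface, level with it; the furniture and walls round the work are solid. World frame = base frame: x ahead of the robot, y to its left, z up, the work surface at z = 0. Lengths are in mm, angles in rad, forces in N, time in s.
With the tool pointing down it reaches from about 400 to 875 mm from the base axis. Payload 4.4 kg.
Tool frame: the origin (TCP) lies at the very end of the fingers, on their centre line; the grasp point (between the pads) lies 19 mm behind it; x points along the fingers, y is the direction in which the jaws open and shut, and the axes are right-handed (so a half turn about x gives the same grasp; the last joint's range is limited). The gripper opens to 85 mm and grips with 20 to 120 N. Pads are 22 mm wide; open, the fingers measure 114 mm over their backs; the gripper's body (76 mm by 85 mm) begins 54 mm behind the grasp point. The pads swing forward as they close: fully open they stand 13 mm farther back than shut.
Start: joints at [1.277, 0.628, 0.038, 1.517, -0.027, 0.996, -0.02], TCP at [146.82, -633.215, 231.313] pointing down, gripper open.
Joint ranges: [-3.06, 3.06], [-0.37, 2.12], [-1.25, 1.32], [0.18, 2.47], [-1.1, 4.24], [0.23, 1.98], [-2.94, 2.94]. Speed limits (rad/s): [2.57, 2.57, 3.14, 3.14, 3.14, 3.14, 3.14].

INTERFACE

Orientations are given as [roll, pitch, yaw] about the fixed x, y, z axes, in that order (R = Rz(yaw) Ry(pitch) Rx(roll)).
In Python, from cell import readout, cams, order gives the robot as it stands. The module is installed in compiled form; this text tells all that it offers.
- The arm moves only by the shell command python3 -m creep 'ROWS'. ROWS is JSON, a list of rows, each a list of 3 entries, a list of its own where there are three numbers: the shift along the tool's x, y, z in units of 10 cm (1.0 is 10 cm), then the turn about the tool's x in units of pi/4 rad (1.0 is pi/4 rad), then the closure, from 0 (fully open) to 1 (shut). In form: [[[x, y, z], spin, gripper], ...]. A call has 1 to 20 rows; each row is the pose to reach, as a shift and turn from the pose commanded when the call began, along the tool's axes at that moment; what a row does not reach only later rows make up. A row lasts 1/10 s, in which the tool goes at most 50 mm and 8.59 degrees, less where a joint would pass 70% of its speed; a pose out of reach is approached as far as the arm can. A call with a number of a shift or a turn outside -1 to 1 is refused whole. A call with a gripper value outside its range is refused whole. The fingers move at their own pace and stop on an object; the grip force is fixed at half the most. Time passes only in rows, so rows that repeat a pose let the fingers close. It gives the time, the measured TCP pose, the force and the opening at its end, in the units of the state.
- readout.read_state(): the state, without advancing time (a new reading comes with each control period).
- cams.get_image(name): name is "side" or "top"; returns the picture (400x640x3 uint8, blue, green, red); there is no depth.
- cams.get_calibration(name): a dict with "fx", "fy", "cx", "cy" (pixels), "R" (3x3) and "t" (3): a world point X has camera coordinates R X + t. Camera axes: x right, y down, z forward; pixel columns grow to the right and rows downward; lengths in mm; the calibration is good to about 2 mm. A picture is of the moment at which its call begins. get_calibration takes no time and is no camera call.
- order.finish_job(): hands the job in, once; it reports no verdict.
The state is a dict: "clock": time; "qpos": joint angles; "qd": joint speeds; "tau": joint torques, N m; "eef_pos": TCP position; "tool_rot": TCP orientation; "force": force on the tool from outside, world axes, zero at the start; "torque": the same for the moment, N m; "width": finger opening in mm.
Only numpy, scipy, OpenCV 4.12 (cv2) and the standard library are available. Lean on these libraries where they do the work, as an engineer would, in place of code of your own. Each camera call takes 0.05 s, during which the arm holds its last target.

## Working session

There is one attempt and no reset: what is moved stays moved. The work goes in short steps, Python scripts to look and compute and a shell command to move; the robot and the scene stay as the last step left them, time stands still between calls to the robot, and variables do not carry over. Pictures are saved under pics/ and viewed, and the job is handed in when it is done.

```bash
mkdir -p pics; python3 - <<'E'
from cell import readout,cams
import cv2
print(readout.read_state())
for n in("side","top"):
    cv2.imwrite(f"pics/{n}0.png",cams.get_image(n)); c=cams.get_calibration(n); print(n,c)
E
```

```text
{'clock': 0.0, 'qpos': array([ 1.27720742,  0.62932491,  0.03843587,  1.51837586, -0.02699112,
        0.9962994 , -0.01998533]), 'qd': array([-4.51604137e-04,  6.68675428e-04,  1.00860981e-03, -9.93056692e-06,
       -1.65159492e-04,  5.18879064e-04,  8.87875082e-04]), 'tau': array([ 1.78498358e-04, -5.63389099e+01,  1.22605585e+00, -1.93441057e+01,
        1.09418220e-02,  1.05600359e-02,  8.63853586e-06]), 'eef_pos': array([ 146.67289968, -632.59082779,  230.4002161 ]), 'tool_rot': array([-1.55603485,  1.56890664,  1.81337095]), 'force': array([ 1.16773621,  0.02638175, -0.34380445]), 'torque': array([-0.02868912,  0.05406803, -0.05133951]), 'width': 85.26754150658745}
side {'fx': 397.108148696848, 'fy': 397.108148696848, 'cx': 322.02763736350875, 'cy': 199.20411590488888, 'R': array([[-0.91256312, -0.40890532,  0.0049994 ],
       [-0.21039042,  0.45897955, -0.86317649],
       [ 0.35066283, -0.78875485, -0.50487757]]), 't': array([ 453.72485534,  212.41935115, 1238.86553138])}
top {'fx': 500.4323996580086, 'fy': 500.4323996580086, 'cx': 315.57884144309133, 'cy': 198.2491044438379, 'R': array([[ 0.43913922, -0.89841438,  0.00288761],
       [-0.87029444, -0.42618789, -0.24688351],
       [ 0.22303436,  0.10590316, -0.96904086]]), 't': array([-289.18408193,  457.28787202, 1949.85381219])}
```

View pics/side0.png

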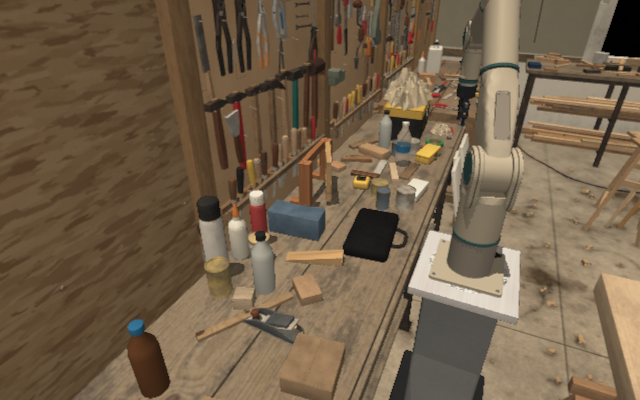

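View pics/top0.png

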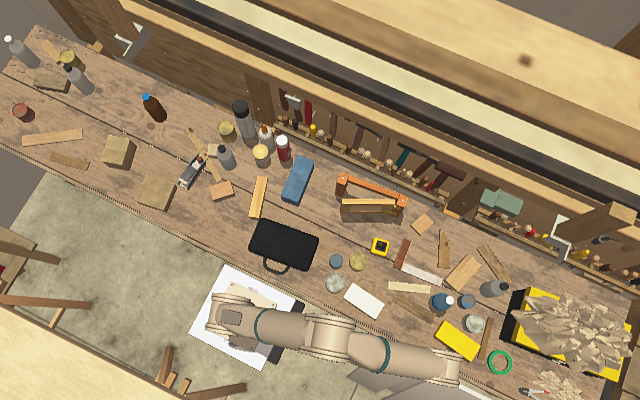

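```bash
python3 - <<'E'
import cv2
a=cv2.imread("pics/top0.png"); b=cv2.imread("pics/side0.png")
cv2.imwrite("pics/t1.png",cv2.resize(a[150:290,240:430],None,fx=4.2,fy=4.2,interpolation=cv2.INTER_CUBIC))
cv2.imwrite("pics/t2.png",cv2.resize(a[110:230,150:310],None,fx=5,fy=5,interpolation=cv2.INTER_CUBIC))
cv2.imwrite("pics/s1.png",cv2.resize(b[120:310,220:440],None,fx=3.1,fy=3.1,interpolation=cv2.INTER_CUBIC))
E
```

```text
(no output)
```

View pics/t1.png

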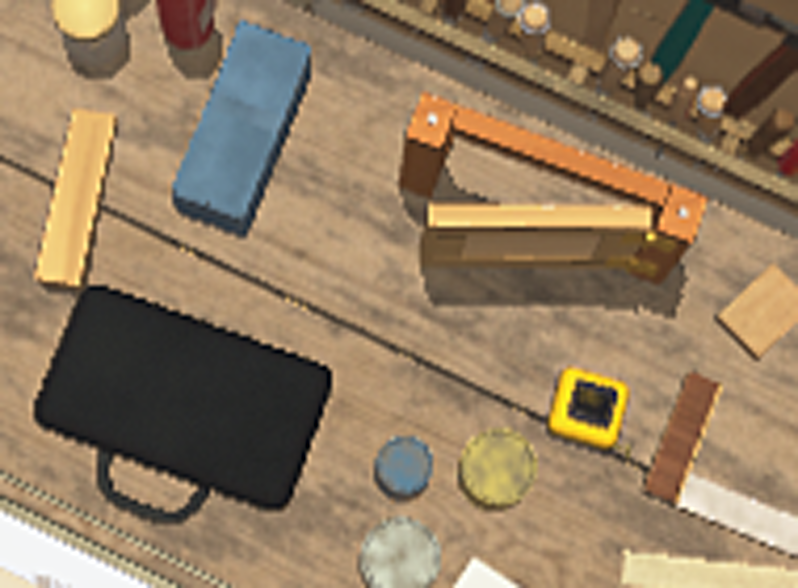

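View pics/t2.png

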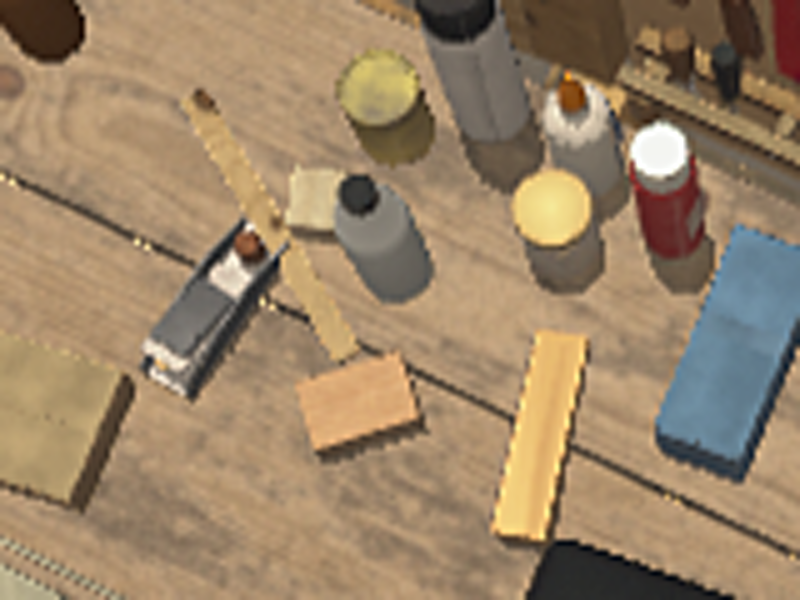

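View pics/s1.png

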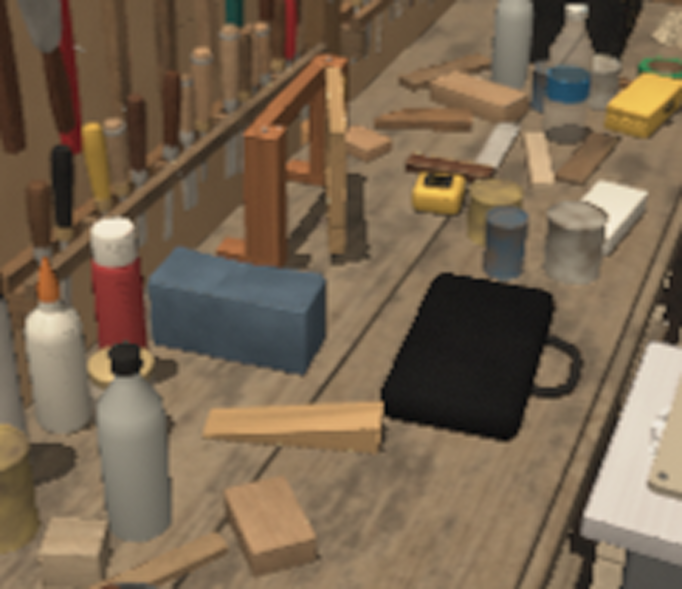

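```bash
cat > h.py <<'E'
import numpy as np
from cell import cams
def ray(n,u,v,z):
    c=cams.get_calibration(n); R=np.array(c["R"]);t=np.array(c["t"])
    d=R.T@np.array([(u-c["cx"])/c["fx"],(v-c["cy"])/c["fy"],1]); o=-R.T@t
    return o+d*(z-o[2])/d[2]
def proj(n,X):
    c=cams.get_calibration(n); p=np.array(c["R"])@np.array(X,float)+np.array(c["t"])
    return np.array([c["fx"]*p[0]/p[2]+c["cx"],c["fy"]*p[1]/p[2]+c["cy"]])
E
python3 - <<'E'
from h import *
np.set_printoptions(precision=1,suppress=True)
T1=lambda u,v,z:ray("top",240+u/4.2-.4,150+v/4.2-.4,z)
T2=lambda u,v,z:ray("top",150+u/5-.4,110+v/5-.4,z)
S=lambda u,v,z:ray("side",220+u/3.1-.35,120+v/3.1-.35,z)
for n,f,u,v,z in [("thinL",T2,540,332,6),("thinR",T2,590,338,6),("thkL",T2,496,531,34),("thkR",T2,547,541,34),
 ("postLdot",T1,432,119,186),("postRdot",T1,683,212,186),("pLfl",T1,408,130,186),("pLfr",T1,445,140,186),("pLbl",T1,424,94,186),("pRbr",T1,706,198,186),("pRfr",T1,693,240,186),
 ("doorfreeback",T1,430,204,186),("doorfreefront",T1,430,227,186),("doorhback",T1,652,206,186),("doorhfront",T1,650,230,186),
 ("Sthin bot L",S,205,438,0),("S thick bot R",S,380,450,0),("S thick top R",S,383,404,34),
 ("offcut",T2,360,400,30)]:
    print(n,f(u,v,z))
E
```

```text
thinL [529.5 205.7   6. ]
thinR [543.2 165.9   6. ]
thkL [359.7 153.1  34. ]
thkR [370.4 112.4  34. ]
postLdot [ 624.4 -129.4  186. ]
postRdot [ 644.7 -367.4  186. ]
pLfl [ 605.6 -114.4  186. ]
pLfr [ 611.8 -148.3  186. ]
pLbl [ 642.6 -112.8  186. ]
pRbr [ 665.6 -380.7  186. ]
pRfr [ 625.1 -385.6  186. ]
doorfreeback [ 552.1 -161.6  186. ]
doorfreefront [ 533.  -170.6  186. ]
doorhback [ 637.6 -340.3  186. ]
doorhfront [ 616.7 -347.6  186. ]
Sthin bot L [530.4 207.5   0. ]
S thick bot R [360.1 150.8   0. ]
S thick top R [369.9 120.6  34. ]
offcut [408.2 305.   30. ]
```

```bash
cat >> h.py <<'E'
from cell import readout
from scipy.spatial.transform import Rotation as Ro
np.set_printoptions(precision=3,suppress=True)
def st():
    s=readout.read_state(); R=Ro.from_euler('xyz',s["tool_rot"]).as_matrix()
    return s,R
def go(target,yang=None):
    "shift in 10cm tool units to world target; spin so tool y at world angle yang"
    s,R=st(); d=R.T@(np.array(target)-s["eef_pos"])/100
    print("t",round(s["clock"],2),"pos",s["eef_pos"].round(1),"F",s["force"].round(1),"w",round(s["width"],1),"q",s["qpos"])
    print("shift",d)
    if yang is not None:
        a=np.arctan2(R[1,1],R[0,1]); e=(yang-a+np.pi/2)%np.pi-np.pi/2
        print("yang now",a,"spin",-e/(np.pi/4)) # tool x is down
O=np.array([615.5,-250.,0]); YAW=0.085
def stand(x,y,z): 
    c,s=np.cos(YAW),np.sin(YAW); return O+np.array([c*x-s*y,s*x+c*y,z])
def tostand(p):
    c,s=np.cos(YAW),np.sin(YAW); d=np.array(p)-O; return np.array([c*d[0]+s*d[1],-s*d[0]+c*d[1],d[2]])
E
python3 - <<'E'
from h import *
s,R=st(); print(R)
p=stand(-130,60,300); print(p, tostand([533,-170.6,0]))
go(p,YAW+np.pi/2)
E
```

```text
[[-0.     0.226 -0.974]
 [ 0.002 -0.974 -0.226]
 [-1.    -0.002  0.   ]]
[ 480.875 -201.253  300.   ] [-75.461  86.117   0.   ]
t 0.1 pos [ 146.7 -632.7  230.5] F [ 0.9 -0.1 -0. ] w 85.6 q [ 1.277  0.629  0.038  1.518 -0.027  0.996 -0.02 ]
shift [-0.689 -3.449 -4.23 ]
yang now -1.3429890790771493 spin 0.18182783506902594
```

```bash
python3 -m creep '[[[-0.4,-0.3,0],0.18,1],[[-0.69,-0.8,-0.3],0.18,1],[[-0.69,-1,-0.8],0.18,1],[[-0.69,-1,-1],0.18,1]]'; python3 -m creep '[[[0,-0.3,-0.4],0,1],[[0,-0.6,-0.8],0,1],[[0,-0.9,-1],0,1]]'; python3 -c "
from h import *
go(stand(-130,60,300),YAW+np.pi/2)"
```

```text
clock: 0.5
eef_pos: [223.0, -510.5, 301.5]
tool_rot: [-2.974, 1.569, 0.255]
force: [0.4, -1.0, 0.3]
width: 28.5
clock: 0.8
eef_pos: [317.2, -412.3, 300.0]
tool_rot: [-2.761, 1.569, 0.471]
force: [0.6, -0.4, -0.0]
width: 0.2
t 0.8 pos [ 317.2 -412.3  300. ] F [ 0.6 -0.4 -0. ] w 0.2 q [ 0.835  0.364  0.038  1.785 -0.019  0.992 -0.599]
shift [ 0.005 -1.954 -1.821]
yang now -1.4803540752433892 spin 0.0069292898877751676
```

```bash
python3 -m creep '[[[0,-0.35,-0.35],0,1],[[0,-0.7,-0.7],0,1],[[0,-1,-0.95],0,1]]'; python3 -m creep '[[[0,-0.35,-0.3],0,1],[[0,-0.7,-0.6],0,1],[[0,-0.95,-0.87],0,1],[[0,-0.95,-0.87],0,1],[[0,-0.95,-0.87],0,1]]'; python3 -c "
from h import *
go(stand(-130,60,140),YAW+np.pi/2);print(tostand(st()[0]['eef_pos']))
import cv2
cv2.imwrite('pics/t3.png',cv2.resize(cams.get_image('top')[150:290,240:430],None,fx=4.2,fy=4.2))"
```

```text
clock: 1.1
eef_pos: [401.4, -304.3, 300.2]
tool_rot: [-2.285, 1.57, 0.946]
force: [0.7, -0.1, 0.6]
width: 0.0
clock: 1.6
eef_pos: [478.0, -204.2, 299.9]
tool_rot: [-0.199, 1.57, 3.031]
force: [-1.5, -1.2, 0.0]
width: -0.2
t 1.6 pos [ 478.  -204.2  299.9] F [-1.5 -1.2  0. ] w -0.2 q [ 0.377  0.365 -0.038  1.783  0.017  0.995 -1.15 ]
shift [ 1.599 -0.027 -0.033]
yang now -1.482151840848956 spin 0.004640303626603364
[-133.1     57.276  299.866]
```

View pics/t3.png

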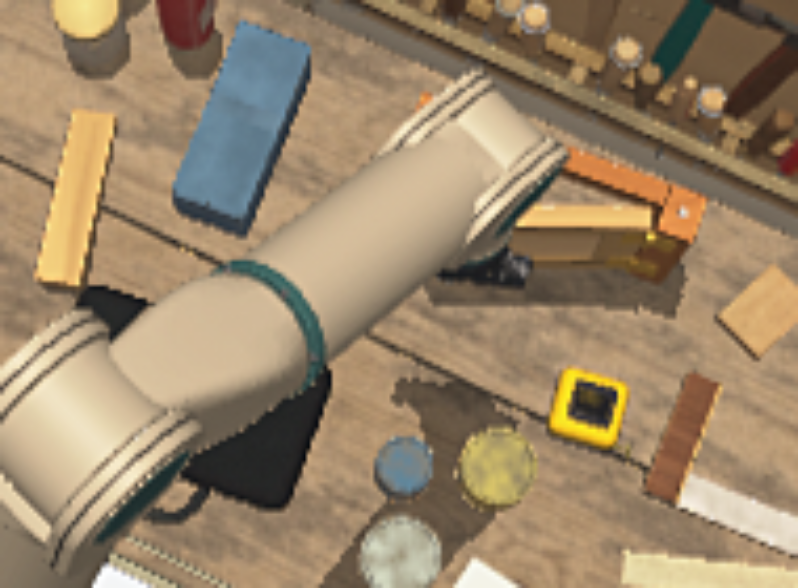

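The picture shows the gripper at about (500,265) in front of the half-open door, with clear bench beneath it. I'll descend next.

```bash
python3 -m creep '[[[0.4,0,0],0,1],[[0.8,0,0],0,1],[[1,0,0],0,1]]'; python3 -m creep '[[[0.3,0,0],0,1],[[0.6,0,0],0,1],[[0.6,0,0],0,1]]'; python3 -m creep '[[[0,0,-0.15],0,1],[[0,0,-0.3],0,1],[[0,0,-0.45],0,1],[[0,0,-0.6],0,1],[[0,0,-0.7],0,1],[[0,0,-0.8],0,1],[[0,0,-0.8],0,1]]'; python3 -c "
from h import *
go(stand(-10,60,140));print(tostand(st()[0]['eef_pos']))"
```

```text
clock: 1.95
eef_pos: [475.0, -206.2, 197.6]
tool_rot: [-0.231, 1.566, 2.993]
force: [0.1, -1.1, -0.3]
width: -0.0
clock: 2.25
eef_pos: [474.2, -205.7, 137.3]
tool_rot: [-0.329, 1.563, 2.897]
force: [-0.5, -0.0, -0.6]
width: 0.0
clock: 2.95
eef_pos: [559.2, -198.3, 141.0]
tool_rot: [2.875, 1.569, -0.18]
force: [0.7, -0.0, -0.5]
width: -0.1
t 2.95 pos [ 559.2 -198.3  141. ] F [ 0.7 -0.  -0.5] w -0.1 q [ 0.312  0.656 -0.029  1.769  0.026  0.715 -1.215]
shift [ 0.011 -0.036 -0.417]
[-51.716  56.325 141.038]
```

```bash
python3 -m creep '[[[0,0,-0.1],0,1],[[0,0,-0.2],0,1],[[0,0,-0.25],0,1],[[0,0,-0.3],0,1],[[0,0,-0.3],0,1]]';python3 -m creep '[[[0,0,-0.05],0,1],[[0,0,-0.1],0,1],[[0,0,-0.1],0,1]]'; python3 -c "
from h import *
go(stand(-10,60,140));print(tostand(st()[0]['eef_pos']))"
```

```text
clock: 3.45
eef_pos: [588.4, -195.2, 140.2]
tool_rot: [3.136, 1.57, 0.081]
force: [-0.4, 0.4, -0.7]
width: 0.2
clock: 3.75
eef_pos: [593.7, -195.1, 139.4]
tool_rot: [-0.136, 1.562, 3.091]
force: [-7.7, -0.1, 2.2]
width: -0.0
t 3.75 pos [ 593.7 -195.1  139.4] F [-7.7 -0.1  2.2] w -0.0 q [ 0.286  0.701 -0.024  1.668  0.025  0.78  -1.235]
shift [-0.007 -0.034 -0.071]
[-17.088  56.574 139.357]
```

```bash
python3 -m creep '[[[0,0,-0.05],0,1],[[0,0,-0.05],0,1],[[0,0,-0.05],0,1]]'; python3 -m creep '[[[0,0,0.4],0,1],[[0,0,0.8],0,1],[[0,0,0.9],0,1],[[-0.5,0,0.9],0,1],[[-0.8,0,0.9],0,1],[[-0.8,0,0.9],0,0.3]]'; python3 -c "
from h import *
go([450.7-50*.955,159.3-50*.2955,200],0.3+np.pi/2);print(tostand(st()[0]['eef_pos']))
import cv2
for n,(a,b,c,d) in dict(top=(150,290,240,430),side=(120,310,220,440)).items():
  cv2.imwrite('pics/%s4.png'%n,cv2.resize(cams.get_image(n)[a:b,c:d],None,fx=3.1,fy=3.1))"
```

```text
clock: 4.05
eef_pos: [593.3, -195.1, 138.2]
tool_rot: [-0.155, 1.552, 3.07]
force: [-17.5, 0.5, 3.7]
width: 0.1
clock: 4.65
eef_pos: [516.6, -203.1, 225.0]
tool_rot: [2.748, 1.561, -0.308]
force: [0.5, 0.1, 0.3]
width: 12.9
t 4.65 pos [ 516.6 -203.1  225. ] F [0.5 0.1 0.3] w 12.9 q [ 0.347  0.494 -0.035  1.802  0.022  0.836 -1.182]
shift [ 0.228 -3.562  0.836]
yang now -1.484673993767569 spin -0.2723175033253046
[-94.557  55.169 225.003]
```

View pics/top4.png

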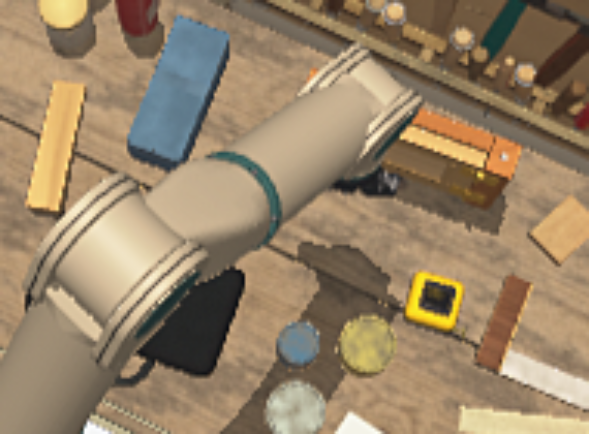

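View pics/side4.png

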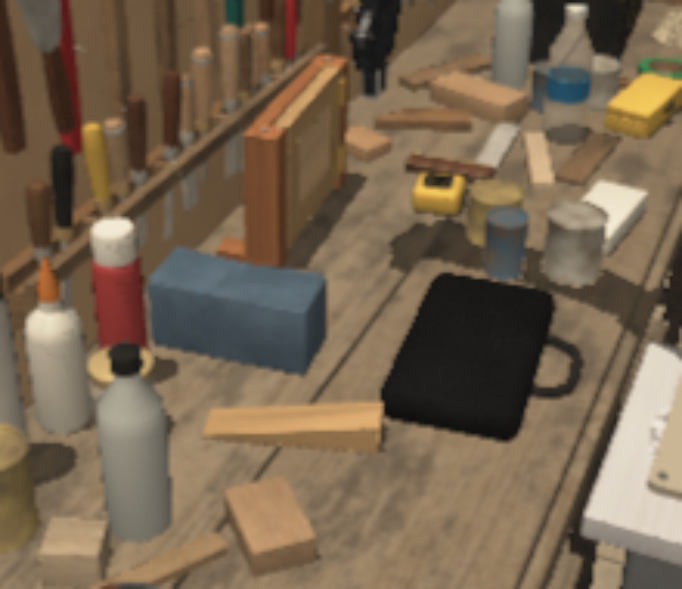

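The door is shut: in the side picture its leaf lies flush with the posts at (300,130). The wedge hasn't moved, so I'll go to it now.

```bash
python3 -m creep '[[[0,-0.2,0.4],-0.14,0.1],[[0,-0.4,0.8],-0.27,0],[[0,-0.7,0.95],-0.27,0],[[0,-1,0.95],-0.27,0],[[0,-1,0.95],-0.27,0]]'; python3 -c "
from h import *
go([450.7-50*.955,159.3-50*.2955,100],0.3+np.pi/2)"
```

```text
clock: 5.25
eef_pos: [408.2, -106.7, 219.5]
tool_rot: [-1.025, 1.567, 2.421]
force: [0.4, 0.1, 0.1]
width: 85.8
t 5.25 pos [ 408.2 -106.7  219.5] F [0.4 0.1 0.1] w 85.8 q [ 0.279  0.33  -0.115  2.126  0.055  0.691 -1.14 ]
shift [ 1.201 -2.41  -0.704]
yang now -1.2670313469279986 spin 0.004793721251666474
```

```bash
python3 -m creep '[[[0,-0.4,-0.1],0,0],[[0,-0.8,-0.2],0,0],[[0,-1,-0.3],0,0]]';python3 -m creep '[[[0,-0.4,-0.1],0,0],[[0,-0.8,-0.2],0,0],[[0,-1,-0.3],0,0]]';python3 -m creep '[[[0,-0.3,-0.08],0,0],[[0.3,-0.39,-0.1],0,0],[[0.6,-0.39,-0.1],0,0],[[0.9,-0.39,-0.1],0,0],[[0.9,-0.39,-0.1],0,0],[[0.9,-0.39,-0.1],0,0]]'; python3 -c "
from h import *
go([450.7-50*.955,159.3-50*.2955,5],0.3+np.pi/2)
import cv2
for n,(a,b,c,d) in dict(top=(150,290,200,390),side=(170,310,220,440)).items():
  cv2.imwrite('pics/%s5.png'%n,cv2.resize(cams.get_image(n)[a:b,c:d],None,fx=3.6,fy=3.6))"
```

```text
clock: 5.55
eef_pos: [408.0, -3.6, 219.5]
tool_rot: [-0.663, 1.568, 2.78]
force: [1.3, -0.4, -0.2]
width: 85.4
clock: 5.85
eef_pos: [407.5, 101.3, 219.5]
tool_rot: [-0.732, 1.569, 2.712]
force: [0.4, -0.6, -0.6]
width: 85.3
clock: 6.45
eef_pos: [406.1, 138.2, 129.8]
tool_rot: [0.105, 1.569, -2.738]
force: [-0.0, 0.6, 0.6]
width: 85.3
t 6.45 pos [406.1 138.2 129.8] F [-0.   0.6  0.6] w 85.3 q [-0.301  0.502 -0.13   2.205  0.145  0.444 -1.818]
shift [ 1.249 -0.07   0.009]
yang now -1.272471567470053 spin -0.0021329826745584528
```

View pics/top5.png

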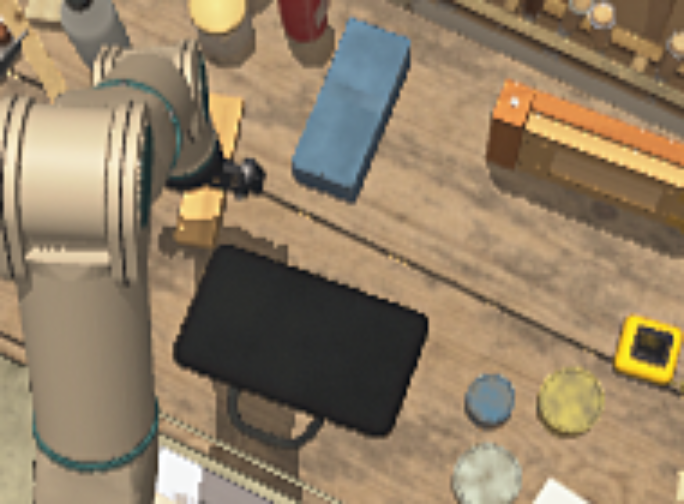

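View pics/side5.png

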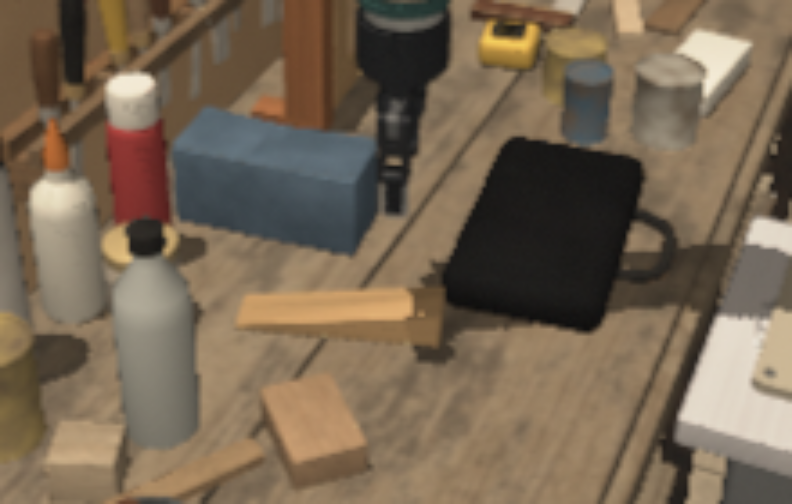

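The wedge at top (205,180) is under the fingers, and nothing is in the way of either one. I'll descend and grip.

```bash
python3 -m creep '[[[0.3,-0.07,0],0,0],[[0.6,-0.07,0],0,0],[[0.9,-0.07,0],0,0],[[1,-0.07,0],0,0],[[1,-0.07,0],0,0]]';python3 -m creep '[[[0.15,0,0],0,0],[[0.24,0,0],0,0],[[0.24,0,0],0,0]]';  python3 -c "
from h import *
go([450.7-50*.955,159.3-50*.2955,5],0.3+np.pi/2)"
```

```text
clock: 7.05
eef_pos: [405.5, 145.4, 30.6]
tool_rot: [3.07, 1.568, 0.226]
force: [0.1, -1.3, -0.4]
width: 85.2
clock: 7.35
eef_pos: [405.3, 145.0, 6.6]
tool_rot: [2.936, 1.569, 0.092]
force: [-0.3, 1.0, 0.1]
width: 85.4
t 7.35 pos [405.3 145.    6.6] F [-0.3  1.   0.1] w 85.4 q [-0.205  0.786 -0.298  2.262  1.08   0.238 -2.759]
shift [ 0.016 -0.003  0.024]
yang now -1.2729332552658956 spin -0.002720821833546233
```

```bash
python3 -m creep '[[[0,0,0],0,1],[[0,0,0],0,1],[[0,0,0],0,1],[[0,0,0],0,1],[[0,0,0],0,1]]';  python3 -m creep '[[[-0.1,0,0],0,1],[[-0.3,0,0],0,1],[[-0.5,0,0],0,1],[[-0.8,0,0],0,1],[[-1,0,0],0,1],[[-1,0,0],0,1]]'; python3 -c "
from h import *
go(stand(-200,55,100),YAW+np.pi/2)
import cv2
for n,(a,b,c,d) in dict(side=(170,310,220,440)).items():
  cv2.imwrite('pics/%s6.png'%n,cv2.resize(cams.get_image(n)[a:b,c:d],None,fx=3.6,fy=3.6))"
```

```text
clock: 7.85
eef_pos: [404.9, 145.8, 7.5]
tool_rot: [3.115, 1.568, 0.273]
force: [0.2, 0.6, 10.3]
width: 44.0
clock: 8.45
eef_pos: [405.5, 145.7, 108.5]
tool_rot: [-3.103, 1.566, 0.337]
force: [0.1, 0.1, -1.2]
width: 43.6
t 8.45 pos [405.5 145.7 108.5] F [ 0.1  0.1 -1.2] w 43.6 q [ 0.037  0.617 -0.647  2.213  0.755  0.536 -2.467]
shift [0.08  3.439 0.992]
yang now -1.2730939250601985 spin 0.27082110914876273
```

View pics/side6.png

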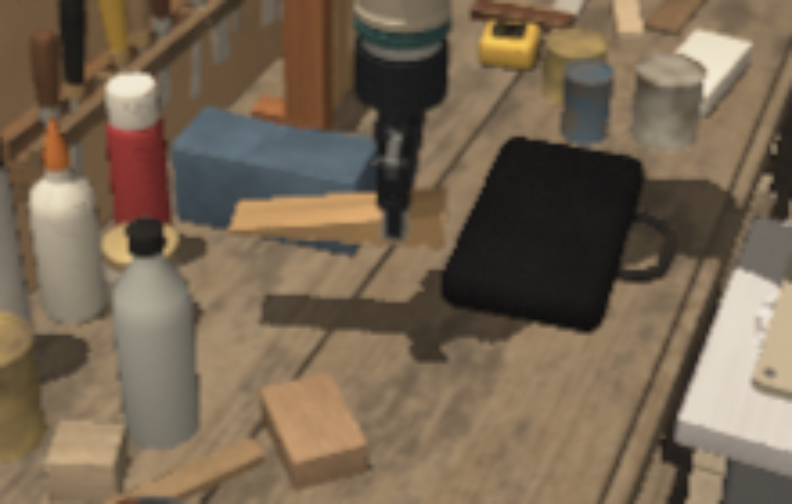

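```bash
python3 -m creep '[[[-0.2,0,-0.25],0,1],[[-0.4,0.3,-0.25],0.1,1],[[-0.4,0.6,-0.2],0.2,1],[[-0.4,0.9,-0.1],0.27,1],[[-0.4,1,0],0.27,1],[[-0.4,1,0],0.27,1]]'; python3 -c "
from h import *
go(stand(-200,55,100),YAW+np.pi/2)"
```

```text
clock: 9.1
eef_pos: [431.6, 47.3, 145.2]
tool_rot: [0.469, 1.567, -2.589]
force: [1.0, 1.6, -1.4]
width: 43.3
t 9.1 pos [431.6  47.3 145.2] F [ 1.   1.6 -1.4] w 43.3 q [ 0.309  0.555 -0.692  2.167  0.614  0.625 -2.311]
shift [0.459 2.568 0.416]
yang now -1.4866473222662722 spin -0.0010835210865456342
```

```bash
python3 -m creep '[[[0,0.4,0.05],0,1],[[0,0.8,0.1],0,1],[[0,1,0.15],0,1],[[0,1,0.15],0,1]]';python3 -m creep '[[[0,0.4,0.05],0,1],[[0,0.8,0.1],0,1],[[0,1,0.15],0,1],[[0,1,0.15],0,1]]';python3 -m creep '[[[0,0.3,0.05],0,1],[[0,0.56,0.1],0,1],[[0.3,0.56,0.1],0,1],[[0.5,0.56,0.1],0,1],[[0.5,0.56,0.1],0,1],[[0.5,0.56,0.1],0,1]]'; python3 -c "
from h import *
go(stand(-200,55,20),YAW+np.pi/2);print(tostand(st()[0]['eef_pos']))
import cv2
for n,(a,b,c,d) in dict(top=(150,290,240,430),side=(120,310,220,440)).items():
  cv2.imwrite('pics/%s7.png'%n,cv2.resize(cams.get_image(n)[a:b,c:d],None,fx=3.1,fy=3.1))"
```

```text
clock: 9.5
eef_pos: [426.4, -53.0, 145.5]
tool_rot: [0.247, 1.569, -2.811]
force: [-0.2, 0.4, -1.1]
width: 43.8
clock: 9.9
eef_pos: [421.0, -153.3, 145.7]
tool_rot: [-0.364, 1.57, 2.861]
force: [0.3, -0.3, -0.7]
width: 43.8
clock: 10.5
eef_pos: [416.9, -206.5, 96.5]
tool_rot: [-1.98, 1.569, 1.251]
force: [-0.2, 0.4, -0.8]
width: 43.6
t 10.5 pos [ 416.9 -206.5   96.5] F [-0.2  0.4 -0.8] w 43.6 q [ 0.829  0.673 -0.635  2.129  0.747  0.572 -1.835]
shift [0.765 0.053 0.059]
yang now -1.4805322477827094 spin 0.006702433564927404
[-194.17    60.206   96.513]
```

View pics/top7.png

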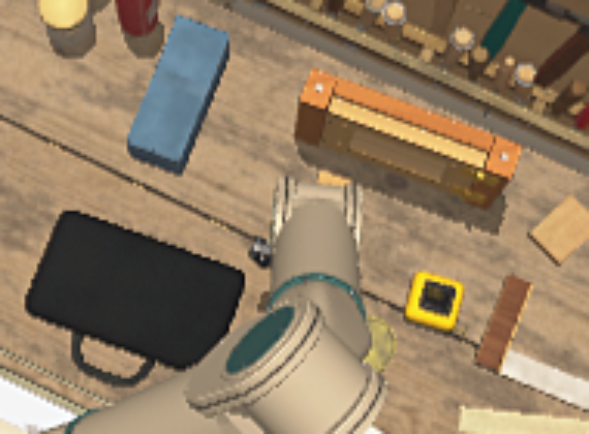

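View pics/side7.png

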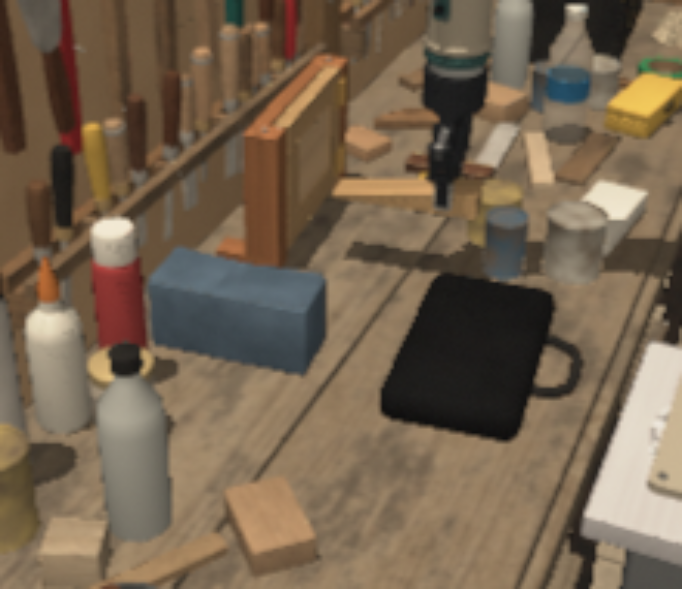

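```bash
python3 - <<'E'
from h import *
T1=lambda u,v,z:ray("top",240+u/4.2-.4,150+v/4.2-.4,z)
for n,u,v in [("yel",498,465),("blue",404,465),("tape",588,408)]: print(n,T1(u,v,0),tostand(T1(u,v,0)),tostand(T1(u,v,86)))
import cv2
cv2.imwrite('pics/t8.png',cv2.resize(cams.get_image('top')[165:225,325:415],None,fx=8,fy=8,interpolation=cv2.INTER_CUBIC))
E
```

```text
yel [ 395.7   -318.354    0.   ] [-224.81   -49.447    0.   ] [-237.712  -46.325   86.   ]
blue [ 356.3   -237.822    0.   ] [-257.231   34.14     0.   ] [-268.741   33.673   86.   ]
tape [ 483.381 -372.99     0.   ] [-142.083 -111.329    0.   ] [-158.537 -105.551   86.   ]
```

View pics/t8.png

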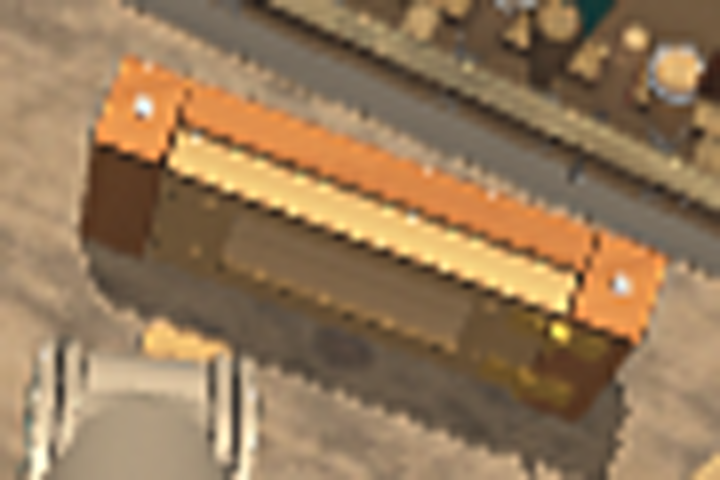

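```bash
python3 - <<'E'
from h import *
T=lambda u,v,z:ray("top",325+u/8-.45,165+v/8-.45,z)
P=[T(*a,186) for a in [(97,143),(168,166),(573,313),(636,343)]]
for p in P: print(p,tostand(p))
for a in [(143,105),(620,284)]: print(tostand(T(*a,186)))
for a in [(148,350),(230,352)]: print("tip",tostand(T(*a,99)))
go(stand(-170,56,12),YAW+np.pi/2)
E
```

```text
[ 598.819 -117.305  186.   ] [ -5.356 133.632 186.   ]
[ 603.36  -152.229  186.   ] [ -3.796  98.449 186.   ]
[ 622.053 -352.633  186.   ] [  -2.184 -102.819  186.   ]
[ 621.793 -384.849  186.   ] [  -5.179 -134.897  186.   ]
[ 20.053 119.909 186.   ]
[  19.016 -118.813  186.   ]
tip [-69.914  78.714  99.   ]
tip [-56.358  41.025  99.   ]
t 10.65 pos [ 417.1 -208.1   97.3] F [-1.2 -0.1 -0.4] w 43.8 q [ 0.831  0.671 -0.634  2.129  0.748  0.572 -1.835]
shift [ 0.854  0.027 -0.24 ]
yang now -1.4826706134705159 spin 0.003979781810107138
```

```bash
python3 -m creep '[[[0,0.03,-0.24],0,1],[[0.3,0.03,-0.24],0,1],[[0.6,0.03,-0.24],0,1],[[0.75,0.03,-0.24],0,1],[[0.82,0.03,-0.24],0,1],[[0.87,0.03,-0.24],0,1],[[0.87,0.03,-0.24],0,1]]'; python3 -c "
from h import *
go(stand(-170,56,7),YAW+np.pi/2);print(tostand(st()[0]['eef_pos']))"
```

```text
clock: 11.35
eef_pos: [440.5, -209.7, 9.7]
tool_rot: [2.809, 1.57, -0.246]
force: [0.4, 0.5, -0.6]
width: 43.8
t 11.35 pos [ 440.5 -209.7    9.7] F [ 0.4  0.5 -0.6] w 43.8 q [ 0.688  0.828 -0.453  2.106  0.925  0.416 -1.996]
shift [ 0.027 -0.01  -0.009]
yang now -1.4842014706259852 spin 0.0020306339424231226
[-170.947   54.968    9.689]
```

```bash
python3 -m creep '[[[0.02,0,0],0,1],[[0.02,0,-0.1],0,1],[[0.02,0,-0.2],0,1],[[0.02,0,-0.3],0,1],[[0.02,0,-0.4],0,1],[[0.02,0,-0.5],0,1],[[0.02,0,-0.6],0,1],[[0.02,0,-0.7],0,1],[[0.02,0,-0.75],0,1],[[0.02,0,-0.75],0,1]]'; python3 -c "
from h import *
go(stand(-86,56,7),YAW+np.pi/2);print(tostand(st()[0]['eef_pos']))
import cv2
cv2.imwrite('pics/t9.png',cv2.resize(cams.get_image('top')[165:245,315:415],None,fx=7,fy=7,interpolation=cv2.INTER_CUBIC))
cv2.imwrite('pics/s9.png',cv2.resize(cams.get_image('side')[130:230,270:390],None,fx=6,fy=6,interpolation=cv2.INTER_CUBIC))"
```

```text
clock: 12.35
eef_pos: [516.5, -202.9, 7.6]
tool_rot: [-3.058, 1.568, 0.17]
force: [1.4, 0.4, 1.1]
width: 44.0
t 12.35 pos [ 516.5 -202.9    7.6] F [1.4 0.4 1.1] w 44.0 q [ 0.66   0.891 -0.53   1.924  0.835  0.558 -1.929]
shift [ 0.006 -0.007 -0.086]
yang now -1.4840661906529535 spin 0.0022028777536977173
[-94.647  55.289   7.555]
```

View pics/t9.png

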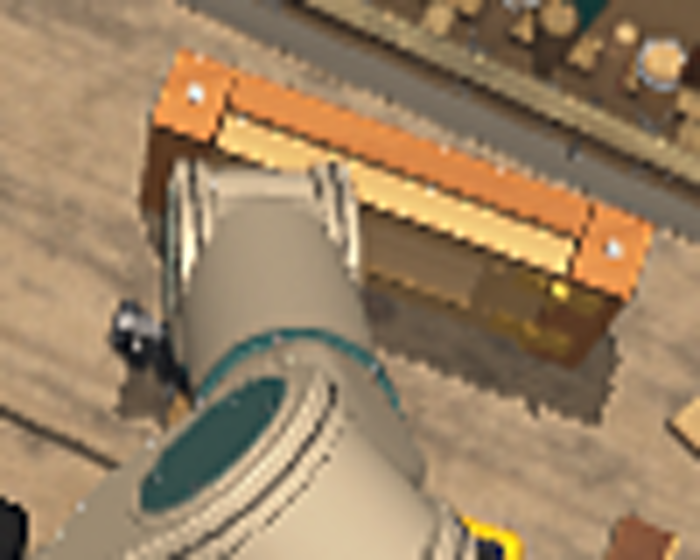

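View pics/s9.png

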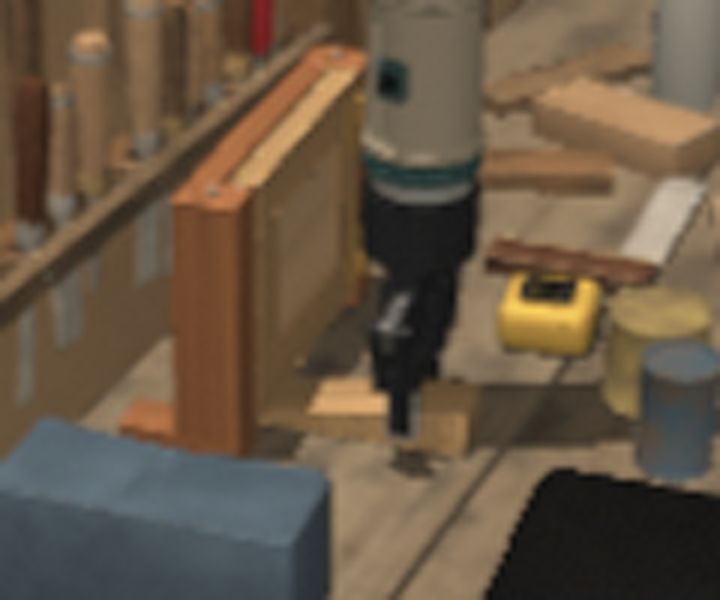

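Side view: the wedge's thin end is under the door at about (310,400), square and flat. I'll go a bit further, then release it and push from behind.

```bash
python3 -m creep '[[[0,0,-0.04],0,1],[[0,0,-0.08],0,1],[[0,0,-0.12],0,1],[[0,0,-0.12],0,1],[[0,0,-0.12],0,0.3],[[0,0,-0.12],0,0],[[0,0,-0.12],0,0],[[-0.2,0,-0.12],0,0],[[-0.6,0,-0.12],0,0],[[-0.8,0,-0.12],0,0],[[-0.8,0,0.3],0,0],[[-0.8,0,0.7],0,1],[[-0.8,0,0.7],0,1],[[-0.8,0,0.7],0,1]]'; python3 -c "
from h import *
go(stand(-160,56,14),YAW+np.pi/2);print(tostand(st()[0]['eef_pos']))
import cv2
cv2.imwrite('pics/t10.png',cv2.resize(cams.get_image('top')[165:245,315:415],None,fx=7,fy=7,interpolation=cv2.INTER_CUBIC))
cv2.imwrite('pics/s10.png',cv2.resize(cams.get_image('side')[130:230,270:390],None,fx=6,fy=6,interpolation=cv2.INTER_CUBIC))"
```

```text
clock: 13.85
eef_pos: [444.4, -209.8, 87.5]
tool_rot: [1.146, 1.57, -1.909]
force: [0.9, -0.3, 0.3]
width: 43.9
t 13.85 pos [ 444.4 -209.8   87.5] F [ 0.9 -0.3  0.3] w 43.9 q [ 0.801  0.714 -0.63   2.067  0.752  0.601 -1.844]
shift [ 0.735 -0.014 -0.071]
yang now -1.4851515326773563 spin 0.0008209773686645882
[-167.075   54.61    87.466]
```

View pics/t10.png

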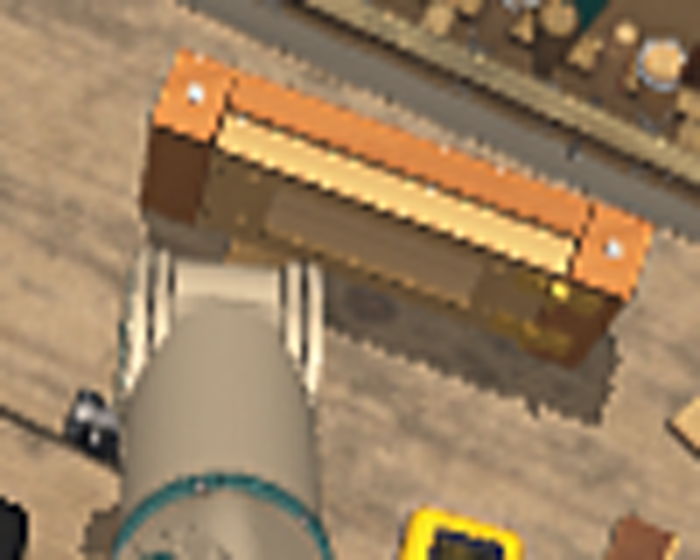

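View pics/s10.png

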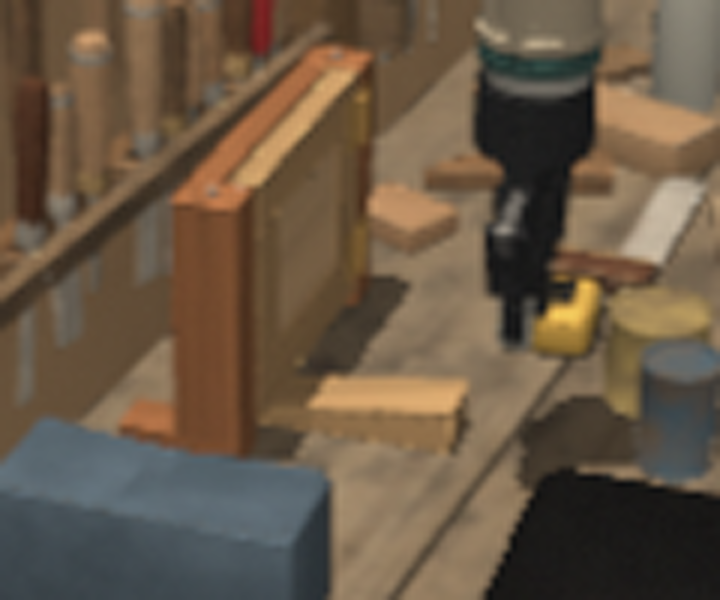

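The wedge is lying flat and square under the door (top face at side (390,395)), and the fingers are clear behind it. I'll lower them and push from behind.

```bash
python3 -m creep '[[[0.3,-0.01,0],0,1],[[0.6,-0.01,0],0,1],[[0.72,-0.01,0],0,1],[[0.72,-0.01,0],0,1],[[0.72,-0.01,-0.1],0,1],[[0.72,-0.01,-0.2],0,1],[[0.72,-0.01,-0.25],0,1],[[0.72,-0.01,-0.28],0,1],[[0.72,-0.01,-0.31],0,1],[[0.72,-0.01,-0.31],0,1]]'; python3 -c "
from h import *
go(stand(-130,55.5,14),YAW+np.pi/2);print(tostand(st()[0]['eef_pos']))"
```

```text
clock: 14.95
eef_pos: [476.0, -205.8, 15.5]
tool_rot: [2.462, 1.571, -0.593]
force: [0.0, 0.4, -0.1]
width: 0.1
t 14.95 pos [ 476.  -205.8   15.5] F [ 0.   0.4 -0.1] w 0.1 q [ 0.687  0.848 -0.513  2.021  0.869  0.502 -1.957]
shift [ 0.015  0.004 -0.053]
yang now -1.484556128200885 spin 0.001579069893220503
[-135.291   55.907   15.506]
```

```bash
python3 -m creep '[[[0,0,-0.02],0,1],[[0,0,-0.04],0,1],[[0,0,-0.06],0,1],[[0,0,-0.08],0,1],[[0,0,-0.08],0,1]]'; python3 -c "
from h import *
print(tostand(st()[0]['eef_pos']))"; python3 -m creep '[[[0,0,-0.02],0,1],[[0,0,-0.04],0,1],[[0,0,-0.05],0,1],[[0,0,-0.05],0,1]]'; python3 -c "
from h import *
print(tostand(st()[0]['eef_pos']))"
```

```text
clock: 15.45
eef_pos: [481.9, -205.2, 15.1]
tool_rot: [0.088, 1.567, -2.968]
force: [-4.7, -1.0, 3.0]
width: 0.1
[-129.336   55.958   15.079]
clock: 15.85
eef_pos: [482.3, -205.3, 14.6]
tool_rot: [0.069, 1.559, -2.988]
force: [-12.1, -0.6, 8.8]
width: -0.0
[-128.937   55.896   14.551]
```

```bash
for i in 1; do python3 -m creep '[[[0,0,-0.03],0,1],[[0,0,-0.06],0,1],[[0,0,-0.06],0,1],[[0,0,-0.06],0,1]]'; done; python3 -c "
from h import *
print(tostand(st()[0]['eef_pos']))"; python3 -m creep '[[[0,0,-0.03],0,1],[[0,0,-0.06],0,1],[[0,0,-0.06],0,1],[[0,0,-0.06],0,1]]'; python3 -c "
from h import *
print(tostand(st()[0]['eef_pos']))"
```

```text
clock: 16.25
eef_pos: [482.8, -205.5, 13.9]
tool_rot: [0.072, 1.548, -2.986]
force: [-21.9, 0.2, 13.8]
width: 0.1
[-128.427   55.646   13.891]
clock: 16.65
eef_pos: [483.2, -205.6, 13.3]
tool_rot: [0.073, 1.538, -2.986]
force: [-31.2, 0.4, 20.0]
width: -0.2
[-128.047   55.453   13.321]
```

```bash
python3 -m creep '[[[-0.05,0,-0.03],0,1],[[-0.1,0,-0.06],0,1],[[-0.1,0,-0.08],0,1],[[-0.1,0,-0.08],0,1]]'; python3 -c "
from h import *
print(tostand(st()[0]['eef_pos']))
import cv2
cv2.imwrite('pics/t11.png',cv2.resize(cams.get_image('top')[165:245,315:415],None,fx=7,fy=7,interpolation=cv2.INTER_CUBIC))
cv2.imwrite('pics/s11.png',cv2.resize(cams.get_image('side')[130:230,270:390],None,fx=6,fy=6,interpolation=cv2.INTER_CUBIC))"
```

```text
clock: 17.05
eef_pos: [483.5, -206.5, 18.6]
tool_rot: [0.014, 1.522, -3.047]
force: [-32.3, -2.9, -9.8]
width: 0.0
[-127.781   54.583   18.565]
```

View pics/s11.png

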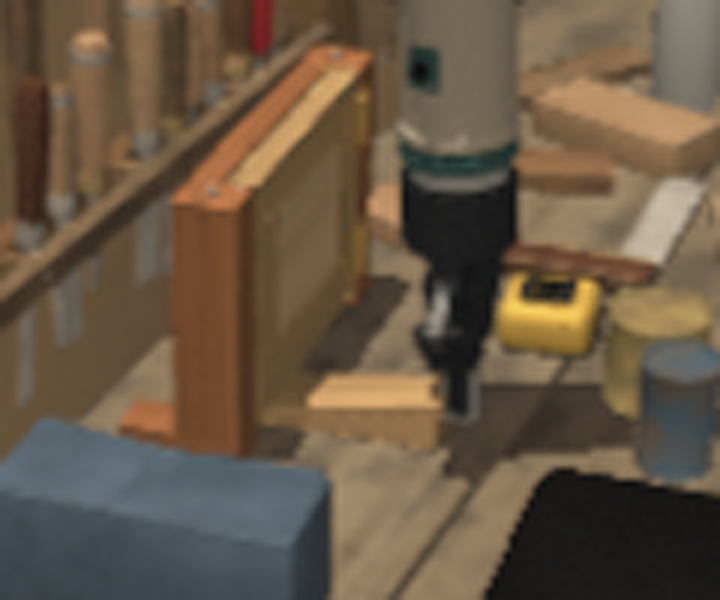

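```bash
python3 -m creep '[[[0,0,0.2],0,1],[[0,0,0.45],0,1],[[0.1,0,0.45],0,1],[[0.1,0,0.45],0,1],[[0.1,0,0.45],0,1]]'; python3 -c "
from h import *
go(stand(-130,55.5,12),YAW+np.pi/2)
print(tostand(st()[0]['eef_pos']))
import cv2
cv2.imwrite('pics/s12.png',cv2.resize(cams.get_image('side')[160:220,290:390],None,fx=8,fy=8,interpolation=cv2.INTER_CUBIC))"
```

```text
clock: 17.65
eef_pos: [465.7, -206.3, 15.4]
tool_rot: [-3.037, 1.568, 0.191]
force: [0.2, -0.8, -0.1]
width: -0.1
t 17.65 pos [ 465.7 -206.3   15.4] F [ 0.2 -0.8 -0.1] w -0.1 q [ 0.691  0.839 -0.501  2.048  0.884  0.479 -1.968]
shift [ 0.034  0.008 -0.156]
yang now -1.4837856792230877 spin 0.002560035998952837
[-145.591   56.224   15.365]
```

View pics/s12.png

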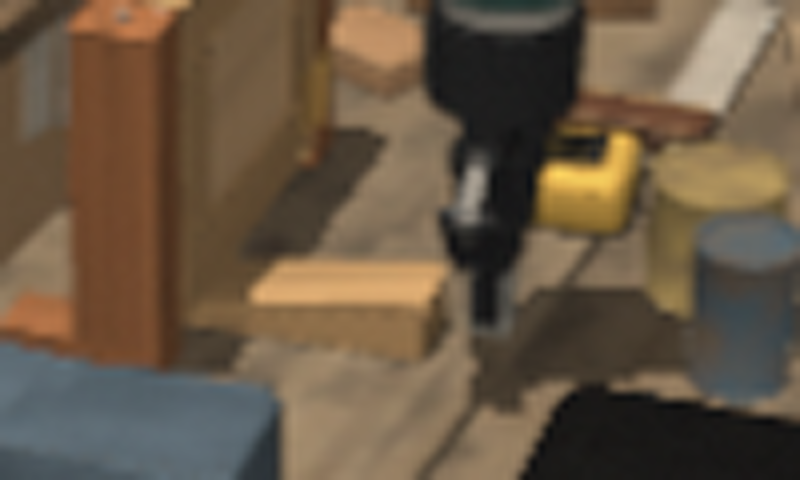

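```bash
python3 -m creep '[[[0.04,0.01,0],0,1],[[0.04,0.01,-0.15],0,1],[[0.04,0.01,-0.32],0,1],[[0.04,0.01,-0.32],0,1]]'; python3 -c "
from h import *
print(tostand(st()[0]['eef_pos']),st()[0]['force'])";python3 -m creep '[[[0,0,0.2],0,1],[[0,0,0.2],0,1],[[0,0,-0.1],0,1],[[0,0,-0.1],0,1]]'; python3 -c "
from h import *
print(tostand(st()[0]['eef_pos']),st()[0]['force'])"
```

```text
clock: 18.1
eef_pos: [484.6, -206.7, 9.7]
tool_rot: [0.102, 1.547, -2.955]
force: [-20.1, -1.6, 12.8]
width: 0.3
[-126.716   54.294    9.681] [-20.078  -1.577  12.826]
clock: 18.5
eef_pos: [486.0, -207.7, 8.4]
tool_rot: [0.107, 1.529, -2.953]
force: [-35.7, -3.0, 19.7]
width: -0.1
[-125.393   53.165    8.385] [-35.659  -2.99   19.679]
```

```bash
python3 -m creep '[[[0,0,0.3],0,1],[[0,0,0.6],0,1],[[-0.4,0,0.8],0,1],[[-0.8,0,0.9],0,1],[[-1,0,1],0,1],[[-1,0,1],0,1]]'; python3 -c "
from h import *
print(tostand(st()[0]['eef_pos']))
import cv2
cv2.imwrite('pics/s13.png',cv2.resize(cams.get_image('side')[160:220,290:390],None,fx=8,fy=8,interpolation=cv2.INTER_CUBIC))
cv2.imwrite('pics/t13.png',cv2.resize(cams.get_image('top')[165:235,315:405],None,fx=8,fy=8,interpolation=cv2.INTER_CUBIC))"
```

```text
clock: 19.1
eef_pos: [407.9, -213.6, 113.8]
tool_rot: [2.6, 1.565, -0.456]
force: [0.7, 0.5, 0.2]
width: 0.1
[-203.757   53.849  113.833]
```

View pics/s13.png

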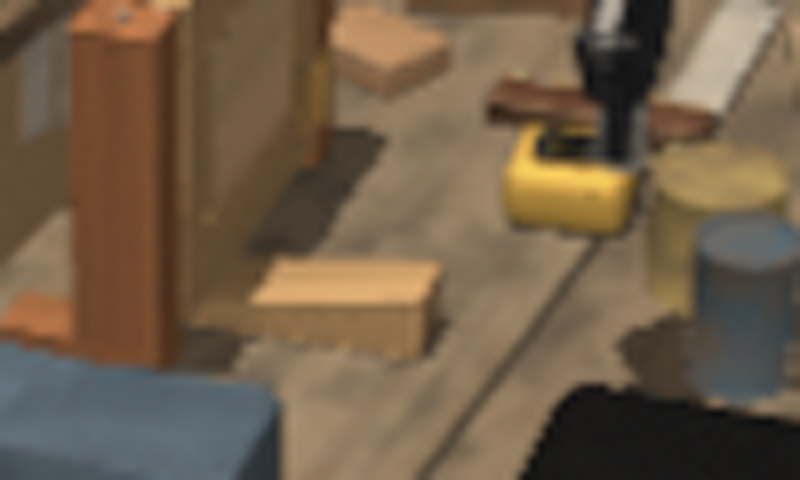

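View pics/t13.png

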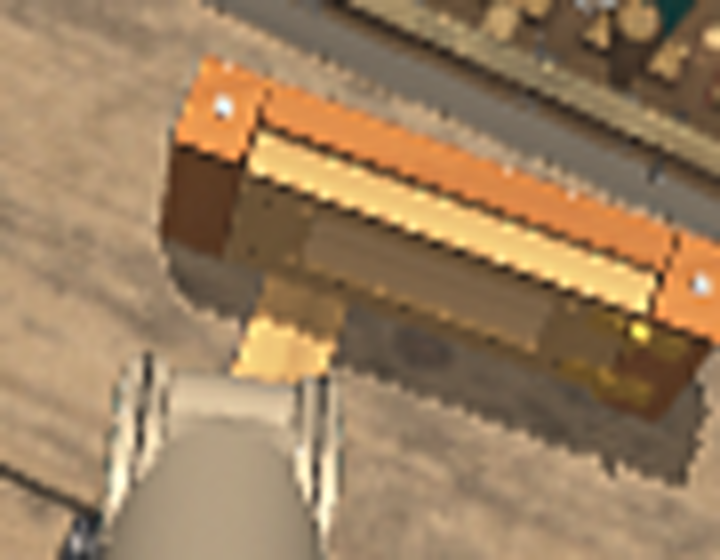

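```bash
python3 - <<'E'
from h import *
S=lambda u,v,z:tostand(ray("side",290+u/8-.45,160+v/8-.45,z))
T=lambda u,v,z:tostand(ray("top",315+u/8-.45,165+v/8-.45,z))
print("S rear top +y",S(422,305,34),"-y",S(443,262,34),"bot +y",S(428,357,0))
print("T rear +y",T(232,373,34),"-y",T(326,382,34)); print("T left edge front",T(266,285,20)," right front",T(344,300,20))
E
```

```text
S rear top +y [-115.379   74.799   34.   ] -y [-112.917   30.436   34.   ] bot +y [-116.962   66.181    0.   ]
T rear +y [-64.801  74.573  34.   ] -y [-52.01   28.771  34.   ]
T left edge front [-12.041  74.801  20.   ]  right front [-5.034 34.952 20.   ]
```

```bash
python3 -c "
from h import *
go(stand(-145,52.5,12),YAW+np.pi/2)"; 
```

```text
t 19.2 pos [ 407.6 -213.1  111.7] F [ 0.2 -0.5 -0.3] w -0.5 q [ 0.877  0.645 -0.672  2.135  0.726  0.598 -1.805]
shift [ 0.998  0.019 -0.587]
yang now -1.484743799438661 spin 0.0013401194518747475
```

```bash
python3 -m creep '[[[0.2,0.02,-0.4],0,1],[[0.6,0.02,-0.57],0,1],[[0.9,0.02,-0.57],0,1],[[0.99,0.02,-0.57],0,1],[[0.99,0.02,-0.57],0,1],[[0.99,0.02,-0.72],0,1],[[0.99,0.02,-0.92],0,1],[[0.99,0.02,-1],0,1],[[0.99,0.02,-1],0,1]]'; python3 -c "
from h import *
print(tostand(st()[0]['eef_pos']),st()[0]['force'])"; python3 -m creep '[[[0,0,0.3],0,1],[[0,0,0.35],0,1],[[0,0,0.1],0,1],[[0,0,-0.05],0,1],[[0,0,-0.05],0,1]]'; python3 -c "
from h import *
print(tostand(st()[0]['eef_pos']),st()[0]['force'])"
```

```text
clock: 20.1
eef_pos: [486.6, -208.6, 11.0]
tool_rot: [0.084, 1.534, -2.975]
force: [-31.7, -0.3, 17.5]
width: -0.1
[-124.938   52.169   11.045] [-31.739  -0.259  17.55 ]
clock: 20.6
eef_pos: [487.6, -209.6, 10.2]
tool_rot: [0.104, 1.524, -2.957]
force: [-40.5, -2.2, 23.2]
width: 0.2
[-124.013   51.103   10.212] [-40.474  -2.225  23.248]
```

```bash
python3 -m creep '[[[0,0,0.3],0,1],[[0,0,0.6],0,1],[[-0.4,0,0.8],0,1],[[-0.8,0,0.9],0,1],[[-1,0,1],0,1],[[-1,0,1],0,1]]'; python3 -m creep '[[[-0.5,0,0],0,1],[[-1,0.3,0],0,1],[[-1,0.7,0],0,1],[[-1,1,0],0,1],[[-1,1,0],0,1]]'; python3 -c "
from h import *
print(tostand(st()[0]['eef_pos']))
import cv2
cv2.imwrite('pics/s14.png',cv2.resize(cams.get_image('side')[130:220,270:390],None,fx=6.5,fy=6.5,interpolation=cv2.INTER_CUBIC))
cv2.imwrite('pics/t14.png',cv2.resize(cams.get_image('top')[165:235,315:405],None,fx=8,fy=8,interpolation=cv2.INTER_CUBIC))"
```

```text
clock: 21.2
eef_pos: [412.6, -215.5, 115.8]
tool_rot: [2.485, 1.564, -0.572]
force: [0.9, 0.2, 0.2]
width: -0.1
clock: 21.7
eef_pos: [420.3, -319.3, 212.4]
tool_rot: [2.151, 1.567, -0.912]
force: [-0.3, 0.8, 0.1]
width: 0.1
[-200.371  -52.474  212.369]
```

View pics/s14.png

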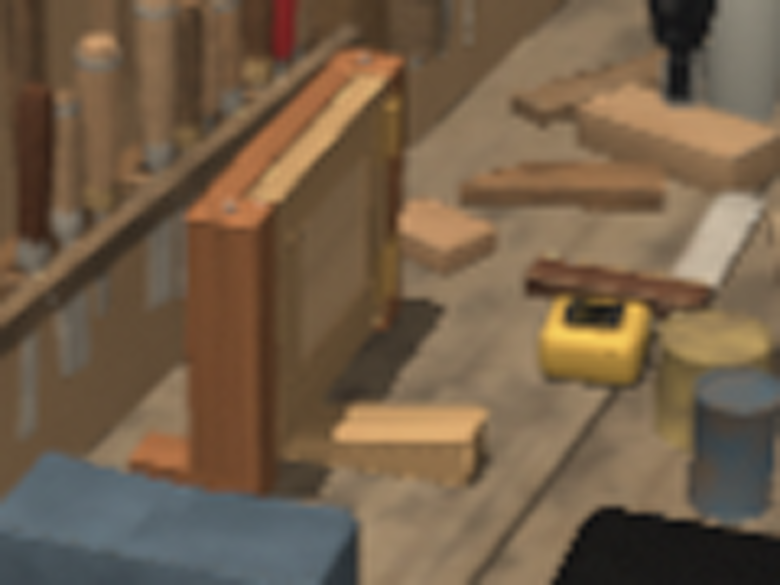

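View pics/t14.png

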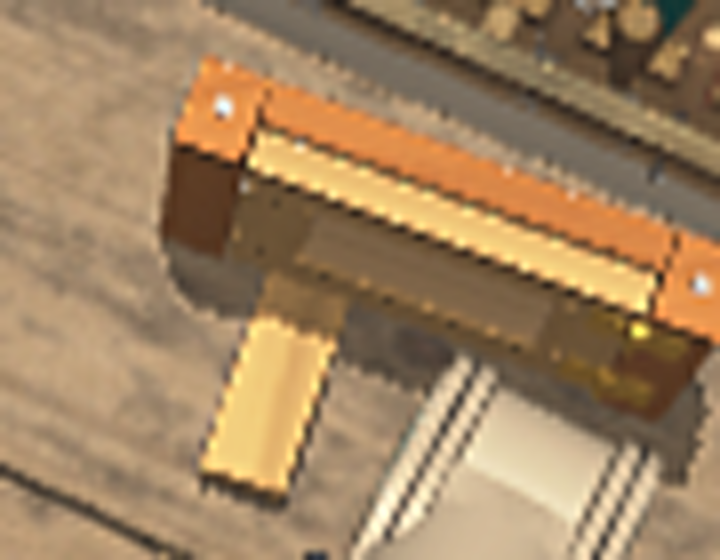

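```bash
python3 - <<'E'
from h import *
T=lambda u,v,z:tostand(ray("top",315+u/8-.45,165+v/8-.45,z))
print("rear top +y",T(201,472,34),"-y",T(284,492,34),"bot +y",T(206,485,0), "bot -y",T(284,506,0)); print("left front",T(262,290,18)," right front",T(342,310,19))
for u,v in [(250,175),(652,312),(178,146)]: print(T(u,v,186))
E
```

```text
rear top +y [-118.114   71.336   34.   ] -y [-112.633   29.023   34.   ] bot +y [-116.482   67.428    0.   ] bot -y [-112.311   26.618    0.   ]
left front [-14.735  75.847  18.   ]  right front [-10.081  34.113  19.   ]
[ -7.587  96.038 186.   ]
[  -1.898 -102.227  186.   ]
[ -6.564 132.674 186.   ]
```

```bash
cat > ed.py <<'E'
from h import *
import cv2
from scipy.ndimage import map_coordinates
ims=[cams.get_image("top").astype(float) for _ in range(2)]; im=sum(ims)/2
g=cv2.GaussianBlur(im,(0,0),0.7)
def edge(a,b,za,zb,n=25):
    a=np.array(a)/8+[315-.45,165-.45]; b=np.array(b)/8+[315-.45,165-.45]
    d=(b-a)/np.linalg.norm(b-a); nn=np.array([-d[1],d[0]]); s=np.arange(-2.5,2.51,.1); P=[]
    for t in np.linspace(.08,.92,n):
        p=a+t*(b-a); q=p+s[:,None]*nn
        v=np.stack([map_coordinates(g[:,:,k],[q[:,1],q[:,0]],order=1) for k in range(3)],1)
        G=np.abs(np.gradient(v,axis=0)).sum(1); w=np.where(G>G.max()*.6,G,0); o=(s*w).sum()/w.sum(); P.append((t,o))
    P=np.array(P); c=np.polyfit(P[:,0],P[:,1],1); r=P[:,1]-np.polyval(c,P[:,0]); k=abs(r)<2*r.std()+.05; c=np.polyfit(P[k,0],P[k,1],1)
    A=a+nn*c[1]; B=b+nn*(c[0]+c[1])
    A=ray("top",*A,za);B=ray("top",*B,zb); print(A.round(1),B.round(1),"std px",r[k].std().round(2),"yaw",np.arctan2(B[1]-A[1],B[0]-A[0]).round(4)); 
edge((201,472),(258,318),34,20)
edge((284,492),(338,335),34,20)
edge((201,472),(284,492),34,34)
print("stand: door front top; rail-door; rail back"); 
edge((652,312),(250,175),186,186)
edge((660,275),(262,130),186,186)
edge((670,230),(270,88),186,186)
E
python3 ed.py
```

```text
[ 491.7 -188.2   34. ] [ 579.4 -177.7   20. ] std px 0.16 yaw 0.1187
[ 500.7 -229.4   34. ] [ 589.5 -220.    20. ] std px 0.19 yaw 0.105
[ 493.3 -188.6   34. ] [ 499.6 -230.9   34. ] std px 0.26 yaw -1.4222
stand: door front top; rail-door; rail back
[ 620.1 -352.2  186. ] [ 603.4 -154.5  186. ] std px 0.11 yaw 1.6551
[ 638.1 -348.4  186. ] [ 621.6 -150.7  186. ] std px 0.14 yaw 1.6542
[ 666.3 -343.3  186. ] [ 646.7 -144.8  186. ] std px 0.18 yaw 1.6697
```

```bash
python3 -c "
from cell import order,readout
print(readout.read_state()['force']); print(order.finish_job())"
```

```text
[-0.23747922  0.10455162 -0.06405118]
the job is handed in; nothing more can be done
None
```

I shut the door, jammed the wedge under its free half from the front, and handed the job in at about 22 s of the 72 s allowed. I have no verdict from the judging.

- **Door:** I pushed it shut with closed fingers until the force rose to about 17 N. In the last top picture its front edge ran parallel to the rail within 0.001 rad, so it is shut.
- **Wedge:** I slid it in flat, thin end first, then drove it from behind with pushes of 30–40 N. The tip is about 69 mm behind the front face (±2 mm), roughly 4–5 mm past first contact. The wedge's centre line is about 53 mm towards the free edge.
- **Squareness:** The wedge ended about 0.03 rad (1.6°) off square, probably because I pushed slightly off its centre. I left it that way.
- **Holding:** It stayed in place after I backed off, but I did no separate pull test on the wedge or door.
- **Other checks:** The pictures show the other things on the bench where they were. The arm was clear of everything, with close to zero force, when I handed in.

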